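# Press an emblem on a bag tag: nest home, five clicks of the ratchet lever, hold

### The arm

A 7-joint arm with a two-finger parallel gripper is mounted at the origin on the work surface. World frame = base frame: x ahead of the robot, y to its left, z up, the work surface at z = 0. Lengths are in m, angles in rad, forces in N, time in s.
With the tool pointing down it reaches from about 0.425 to 0.875 m from the base axis. Payload 4.7 kg.
Tool frame: the origin (TCP) lies at the very end of the fingers, on their centre line; the grasp point (between the pads) lies 19 mm behind it; x points along the fingers, y is the direction in which the jaws open and shut, and the axes are right-handed (so a half turn about x gives the same grasp; the last joint's range is limited). The gripper opens to 87 mm and grips with 3 to 60 N. Pads are 19 mm wide; open, the fingers measure 117 mm over their backs; the gripper's body (75 mm by 190 mm) begins 51 mm behind the grasp point.
Start: joints at [-1.141, 0.321, -0.07, 1.45, 0.023, 1.371, -0.057], TCP at [0.263, 0.595, 0.193] pointing down, gripper open.
Joint ranges: [-2.86, 2.86], [-0.3, 2.09], [-1.38, 1.24], [0.06, 2.45], [-1.56, 4.7], [0.09, 2.05], [-2.69, 2.69]. Speed limits (rad/s): [2.57, 2.57, 3.14, 3.14, 3.14, 3.14, 3.14].

### API

Orientations are given as a rotation vector (axis times angle).
In Python, from bench import ctrl gives the robot as it stands.
- The arm moves only by the tool step_arm, never from a script. Its argument "increments" is one flat list of numbers, 6 for each row, row after row: the shift along the tool's x, y, z in cm, then the turn, a rotation vector about the tool's x, y, z in rad. In form: [tx, ty, tz, ax, ay, az, tx, ty, tz, ax, ay, az, ...]. A call has 1 to 12 rows; each row shifts and turns the commanded pose from where the row before left it, along the tool's axes as they then stand; what a row does not reach is not made up. A row lasts 1/8 s, in which the tool goes at most 62.5 mm and 10.7 degrees, less where a joint would pass 70% of its speed; a pose out of reach is approached as far as the arm can. A call with a gripper value outside its range is refused whole. "fingers" is the opening in per cent of the stroke, from 0 (shut) to 100 (fully open), set as the call begins (left out, the last holds). The fingers move at their own pace and stop on an object; "force" is the grip in N (left out, the last holds). Time passes only in rows, so rows that do not move let the fingers close. It gives the time, the measured TCP pose, the force and the opening at its end, in the units of the state.
- ctrl.get_state(): the state, without advancing time (a new reading comes with each control period).
- ctrl.get_image(name): name is "scene" or "top"; returns the picture (480x640x3 uint8, red, green, blue); there is no depth.
- ctrl.camera_params(name): a dict with "vertical_fov" (degrees; the focal length in pixels is half the picture's height over the tangent of half this angle, whatever the lens; pixels are square), "cx", "cy" (the principal point, pixels), "R" (3x3) and "t" (3): a world point X has camera coordinates R X + t. Camera axes: x right, y down, z forward; pixel columns grow to the right and rows downward; lengths in m; the calibration is good to about 2 mm. A picture is of the moment at which its call begins. camera_params takes no time and is no camera call.
- ctrl.close_job(): hands the job in, once; it reports no verdict.
Trained networks look in the newest picture that a camera, given by its name, has taken for a name from the list of things; names that differ only in an ending like _2 or _b are one class to them, and where a whole thing is asked for, a point or a joint stands for the part that bears it (a point fixed in the world has none). Each returns a list of dicts, best first, with "score" (0 to 1); they miss things now and then, are a little off and sometimes report something else, mostly with a low value. They report only what shows in the picture. A call takes as long as a camera call.
- ctrl.search_frame(camera, name): "xyz" ([x, y, z] in m, in the coordinates of the camera as it stood for that picture, good to about 4 mm: the middle of the surface that is visible of it).
- ctrl.silhouettes(camera, name): "pixels" (480x640 bool, what is visible of it).
- ctrl.spot_point(camera, name): "xyz" ([x, y, z] in m, in the coordinates of the camera as it stood for that picture, good to about 4 mm: a listed point, or the origin of a listed thing).
The state is a dict: "time": time; "joint_positions": joint angles; "qd": joint speeds; "joint_torque": joint torques, N m; "position": TCP position; "tool_rot": TCP orientation; "ft_force": force on the tool from outside, world axes, zero at the start; "torque": the same for the moment, N m; "grip_width": opening from 0.0 (shut) to 1.0 (fully open).
Only numpy, scipy, OpenCV 4.12 (cv2) and the standard library are available. Lean on these libraries where they do the work, as an engineer would, in place of code of your own. Each camera call takes 0.05 s, during which the arm holds its last target.

### The job

A bag tag with its adhesive metal emblem lies in the sliding nest of the bench lever press. With the lever still up, push the nest fully home under the ram by its post; then bring the lever down exactly five clicks of its ratchet wheel, counted from rest (a sixth would dent the emblem), and keep holding the lever on the fifth click: the spring lifts it if you let go, so your program finishes with the gripper still holding it down. Leave the cup, the tape dispenser, the tray and the squeegee where they are.

Things in the scene. Friction and masses are not known exactly. Their poses are not given: they have to be found in the camera images.
- press: grey C-frame lever press, bolted down. Origin: centre of the base's underside. z up, x from open front to column, y to the side the nest slides out on. Base 220 (x) by 130 by 25 mm; column x 46 to 98 mm, 60 mm wide; head over the ram x -37 to 81 mm, y -30 to 30, 165 to 250 mm high. Square ram over the origin. Ratchet wheel, 86 mm across, on the head's -y side, lever outside it
- nest (a joint): sliding nest (flat aluminium plate in guides across the base): travel out of the press along the press's +y, in m; 0 = home against the end stop with the tag under the ram, 0.085 = farthest out. It starts part-way out. Slides with about 2.5 N of friction and stays where it is left
- nest_post (a point): centre, 24 mm above the plate, of the upright round steel post at the outer end of the nest: 18 mm in diameter, 40 mm tall, from 36 to 76 mm above the bench; this point is 60 mm above the bench. At home it stands at press x 0, y 100 mm
- press_lever (a joint): angle of the ratchet lever below its rest, in rad; 0 = rest, 38 degrees above level; grows as the ball comes down. One click is 0.2094 rad (12 degrees), about 36 mm at the ball; notch n lies at n x 0.2094, the crests half-way between. A sprung pawl roller drops into each notch. Stop at 6.6 clicks
- handle: the lever's arm and ball, pointing to the press's front (-x): 11 mm steel rod with a metal ball. Origin on the shaft axis. Brought down, its resistance eases as the roller runs into a notch, then rises sharply by 5 to 9 N at the notch. The return spring pushes the ball up with about 5 N near rest, about 11 N at five clicks, and runs the lever back over the clicks if let go
- ball (a point): centre of the lever's bright metal ball, 32 mm in diameter, 170 mm from the shaft axis. At rest 295 mm above the bench, at five clicks about 126 mm
- shaft (a point): point on the lever's turning axis, in the plane in which the ball swings: press x 24 mm, y -78 mm, 190 mm above the bench. The axis lies along the press's y; the lever swings in the press's x-z plane
- pad: round rubber pad, 30 mm in diameter, sprung in the foot of the ram; the ram comes down 2.5 mm for each click and the pad meets the emblem after about two and a half clicks; at five clicks it presses with about 55 N
- tag_nest: the sliding nest with its post, and held in its rim the white plastic bag tag, 62 x 42 x 4 mm, with a round steel emblem 28 mm across on top. Moves with nest; at home its origin is the press's
- shaker: loose drinks shaker cup, 88 mm across, 174 mm tall, standing on the bench beside the lever. Origin: centre of its underside
- tape_dispenser: loose black bench tape dispenser, 150 x 58 mm, 102 mm tall. Origin: centre of its underside
- tag_tray: loose grey tray of spare tags and emblems, 130 x 95 mm, 30 mm tall. Origin: centre of its underside
- squeegee: loose wooden hand squeegee, 100 x 45 mm, 14 mm thick, lying flat. Origin: centre of its underside

How it is judged:
On the way, in this order (a step that is already met when the one before it is completed fails the run):
1. the nest is fully home under the ram, the lever still up (value of joint nest below 0.003 m and value of joint press_lever below 0.15 rad), for 0.2 s.
2. the lever stands on its fifth click (value of joint nest below 0.003 m and value of joint press_lever between 0.963 and 1.131 rad), for 0.3 s.
At the end, for the whole second after the job is handed in: The lever is still and held by the fingers (more than 3 N on it) in its fifth notch (within 0.4 click of five clicks from rest), the nest is home within 3 mm, and the pad presses the emblem with more than 30 N (all of step 2 and velocity of joint press_lever between -0.05 and 0.05 rad/s and contact force between the fingers and handle above 3 N and contact force between pad and tag_nest above 30 N); the arm keeps its last pose, push and grip.
It fails at once if the lever goes on towards a sixth click (past 5.7 clicks) (value of joint press_lever above 1.194 rad).
It fails at once if the lever is brought down more than a click while the nest is not home (value of joint press_lever above 0.23 rad and value of joint nest above 0.006 m).
It fails at once if the shaker cup, tape dispenser, tag tray or squeegee is moved more than 30 mm, or the cup is tipped (distance of any of shaker, tape_dispenser, tag_tray, squeegee from where it was at the start of the episode above 0.03 m or angle between shaker's own z axis and vertical above 0.35 rad).
It also fails if it takes over 69 s, if anything falls off the work surface, if the arm or the gripper's body presses on something with over 40 N, if the wrist force passes 120 N, or if a joint passes its speed limit or range.

## Working session

There is one attempt and no reset: what is moved stays moved. The work goes in short steps, Python scripts to look and compute and a tool call to move; the robot and the scene stay as the last step left them, time stands still between calls to the robot, and variables do not carry over. Pictures are saved under pics/ and viewed, and the job is handed in when it is done.

Besides the shell and the picture viewer there is one more tool, called after "Request:" as name(argument=value, ...) on one line, values as JSON. step_arm: Moves the arm, as the interface text tells. Its arguments: {"type":"object","properties":{"increments":{"type":"array","items":{"type":"number"}},"fingers":{"type":"number"},"force":{"type":"number"}},"required":["increments"]}

```bash
ls; mkdir -p pics; python3 - <<'E'
from bench import ctrl
import cv2, numpy as np
for n in ("scene","top"):
    im=ctrl.get_image(n); cv2.imwrite(f"pics/{n}0.png",im[:,:,::-1])
    p=ctrl.camera_params(n); print(n,p)
    R=np.array(p["R"]);t=np.array(p["t"])
    for k in ["press","nest_post","ball","shaft","shaker","tape_dispenser","tag_tray","squeegee"]:
        r=ctrl.spot_point(n,k)
        for d in r[:2]: print(k,round(d["score"],2),np.round(R.T@(np.array(d["xyz"])-t),4))
print(ctrl.get_state())
E
```

```text
pics
scene {'vertical_fov': 52.65999429557648, 'cx': 327.359127111978, 'cy': 246.92245611630685, 'R': array([[ 0.95704121, -0.28976139, -0.01050976],
       [-0.19093391, -0.60252099, -0.77492755],
       [ 0.21821173,  0.74364427, -0.63196269]]), 't': array([-0.51799341,  0.28030855,  1.03220863])}
press 0.97 [ 6.065e-01 -5.980e-02 -2.000e-04]
nest_post 0.92 [0.6383 0.0821 0.0619]
nest_post 0.37 [ 0.4033 -0.0181 -0.0015]
ball 0.84 [ 0.4827 -0.1097  0.2928]
shaft 0.73 [ 0.6105 -0.1373  0.1889]
shaft 0.16 [4.669e-01 1.448e-01 3.000e-04]
shaker 0.73 [ 0.5796 -0.3388 -0.0026]
tag_tray 0.71 [0.4658 0.1454 0.0015]
squeegee 0.74 [ 0.4026 -0.0188 -0.0019]
squeegee 0.33 [ 0.6085 -0.1418  0.1859]
top {'vertical_fov': 52.85696042044491, 'cx': 319.9646206170288, 'cy': 233.0228221662599, 'R': array([[-0.00131151, -0.99991449, -0.01301152],
       [-0.98165139,  0.00376838, -0.19064716],
       [ 0.19067989,  0.01252274, -0.98157239]]), 't': array([0.02624315, 0.60307969, 1.07636069])}
press 0.6 [ 0.6022 -0.0604 -0.0028]
nest_post 0.84 [0.6362 0.0811 0.0597]
ball 0.7 [ 0.479  -0.1097  0.2938]
sha
[... 188 characters left out ...]
e-01 -2.470e-02  4.000e-04]
{'time': 0.9, 'joint_positions': array([-1.14090067,  0.32096225, -0.07008941,  1.45050047,  0.0226354 ,
        1.3707885 , -0.05688683]), 'qd': array([-0.00112694, -0.00023407,  0.00065837,  0.00085382,  0.00102661,
       -0.001196  ,  0.00022811]), 'joint_torque': array([-4.16811076e-05, -4.91089296e+01, -4.03056890e-01, -3.12773073e+01,
       -6.36236393e-02,  3.34441429e-02,  1.62112491e-05]), 'position': array([0.26260125, 0.59462509, 0.19291076]), 'tool_rot': array([ 0.32619929,  1.54597613, -0.32602349]), 'ft_force': array([ 0.00175477, -0.39484048,  0.86000779]), 'torque': array([-0.01673398,  0.08699486, -0.01024682]), 'grip_width': 1.0020533400174407}
```

View pics/scene0.png

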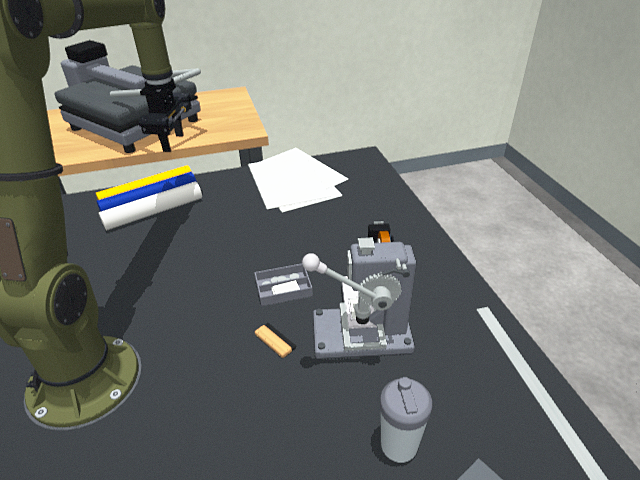

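View pics/top0.png

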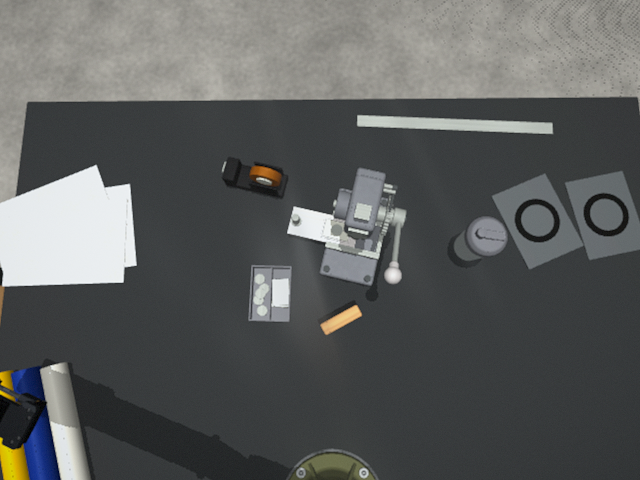

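```bash
cat > h.py <<'E'
import numpy as np
from scipy.spatial.transform import Rotation as Ro
from bench import ctrl
YAW=-0.228; O=np.array([0.605,-0.059])
def w(x,y,z):
    c,s=np.cos(YAW),np.sin(YAW); return np.array([O[0]+c*x-s*y,O[1]+s*x+c*y,z])
def press(p):
    c,s=np.cos(YAW),np.sin(YAW); d=np.array(p[:2])-O; return np.array([c*d[0]+s*d[1],-s*d[0]+c*d[1],p[2]])
def plan(p,jaw=None,frm=None):
    """total tool-frame shift (cm) w.r.t current frame, and total rotvec"""
    s=ctrl.get_state(); R=Ro.from_rotvec(s["tool_rot"]); 
    d=R.inv().apply(np.array(p)-s["position"])*100
    out=[np.round(d,2)]
    if jaw is not None:
        X=np.array([0,0,-1.]); best=None
        for sg in (1,-1):
            Y=sg*np.array([np.cos(jaw),np.sin(jaw),0]); T=Ro.from_matrix(np.stack([X,Y,np.cross(X,Y)],1))
            v=(R.inv()*T).as_rotvec(); out.append(np.round(v,3))
    print(out); return d
def st():
    s=ctrl.get_state(); R=Ro.from_rotvec(s["tool_rot"]).as_matrix()
    print(round(s["time"],2),"pos",np.round(s["position"],4),"press",np.round(press(s["position"]),4),"F",np.round(s["ft_force"],1),"g",round(s["grip_width"],3)); print(np.round(R,3)); print("q",np.round(s["joint_positions"],2))
E
python3 - <<'E'
from h import *
from scipy.optimize import least_squares
m={(0.024,-0.078):[(.6105,-.1373),(.6125,-.1424)],(-0.110,-0.078):[(.4827,-.1097),(.479,-.1097)],(0,0):[(.6065,-.0598),(.6022,-.0604)]}
post=[(.6383,.0821),(.6362,.0811)]
def f(p):
    c,s=np.cos(p[2]),np.sin(p[2]);r=[]
    for k,v in list(m.items())+[((0,.1+p[3]),post)]:
        q=np.array([p[0]+c*k[0]-s*k[1],p[1]+s*k[0]+c*k[1]])
        for a in v:r+=list(q-a)
    return r
r=least_squares(f,[.6,-.06,-.2,.04]);print(r.x,np.round(r.fun*1000,1))
import h;h.O=r.x[:2];h.YAW=r.x[2]
st();plan(w(0,.195,.193),r.x[2])
E
```

```text
[ 0.60510386 -0.05894288 -0.22573941  0.04417233] [ 0.5 -3.  -1.5  2.1 -2.3 -0.6  1.4 -0.6 -1.4  0.9  2.9  1.5 -0.9 -0.5
  1.2  0.5]
0.9 pos [0.2626 0.5946 0.1929] press [-0.4801  0.5603  0.1929] F [ 0.  -0.4  0.9] g 1.002
[[ 0.     0.404  0.915]
 [ 0.     0.915 -0.404]
 [-1.     0.     0.   ]]
q [-1.14  0.32 -0.07  1.45  0.02  1.37 -0.06]
[array([-1.000e-02, -2.681e+01,  5.405e+01]), array([ 1.381, -0.   , -0.   ]), array([-1.761,  0.   , -0.   ])]
```

Request:
step_arm(increments=[0, -2.23, 4.5, 0, 0, 0, 0, -2.23, 4.5, 0, 0, 0, 0, -2.23, 4.5, 0, 0, 0, 0, -2.23, 4.5, 0, 0, 0, 0, -2.23, 4.5, 0, 0, 0, 0, -2.23, 4.5, 0, 0, 0, 0, -2.23, 4.5, 0, 0, 0, 0, -2.23, 4.5, 0, 0, 0, 0, -2.23, 4.5, 0, 0, 0, 0, -2.23, 4.5, 0, 0, 0, 0, -2.23, 4.5, 0, 0, 0, 0, -2.23, 4.5, 0, 0, 0], fingers=0, force=40)

```text
time: 2.4
position: [0.6494, 0.1306, 0.1931]
tool_rot: [0.326, 1.546, -0.325]
ft_force: [-0.3, 0.7, 0.2]
grip_width: 0.005
```

Request:
step_arm(increments=[0, 0, 0, 0.173, 0, 0, 0, 0, 0, 0.173, 0, 0, 0, 0, 0, 0.173, 0, 0, 0, 0, 0, 0.173, 0, 0, 0, 0, 0, 0.173, 0, 0, 0, 0, 0, 0.173, 0, 0, 0, 0, 0, 0.173, 0, 0, 0, 0, 0, 0.17, 0, 0, 0, 0, 0, 0, 0, 0])

```text
time: 3.52
position: [0.6485, 0.1319, 0.1929]
tool_rot: [1.372, 1.095, -1.372]
ft_force: [0.0, -0.3, 0.1]
grip_width: 0.01
```

```bash
sed -i 's/YAW=-0.228; O=.*/YAW=-0.2257; O=np.array([0.6051,-0.0589])/' h.py; python3 - <<'E'
from h import *
import cv2
st();plan(w(0,.195,.055),YAW)
cv2.imwrite("pics/t1.png",ctrl.get_image("top")[:,:,::-1])
E
```

```text
3.52 pos [0.6485 0.1319 0.1929] press [-0.0004  0.1956  0.1929] F [ 0.  -0.3  0.1] g 0.01
[[ 0.     0.975 -0.222]
 [-0.    -0.222 -0.975]
 [-1.     0.     0.   ]]
q [-0.61  0.37  0.49  1.44 -0.17  1.38 -0.34]
[array([13.79,  0.04,  0.06]), array([ 0.002,  0.   , -0.   ]), array([-3.14,  0.  ,  0.  ])]
```

View pics/t1.png

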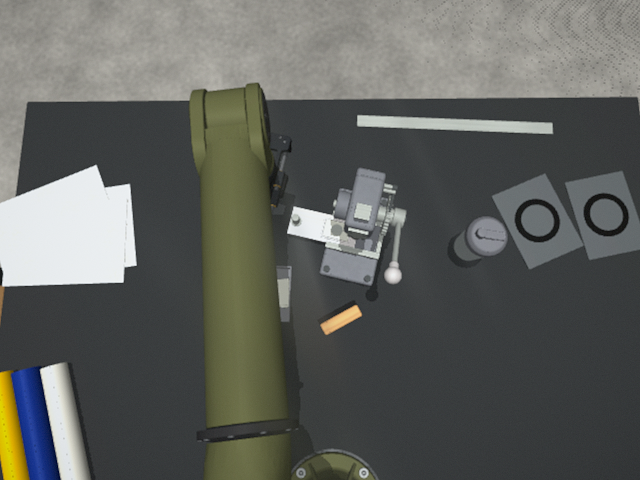

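The top view shows the arm alongside the nest, with the post at (296,217) still clear. Next I lower beside it.

Request:
step_arm(increments=[3, 0, 0, 0, 0, 0, 3, 0, 0, 0, 0, 0, 3, 0, 0, 0, 0, 0, 3, 0, 0, 0, 0, 0, 1.8, 0, 0, 0, 0, 0, 0, 0, 0, 0, 0, 0])

```text
time: 4.32
position: [0.6475, 0.1316, 0.0536]
tool_rot: [1.371, 1.095, -1.375]
ft_force: [-0.4, -0.1, -0.2]
grip_width: 0.004
```

```bash
python3 - <<'E'
from h import *
import cv2
st()
im=ctrl.get_image("scene")[180:400,200:500]
cv2.imwrite("pics/s2.png",cv2.resize(im,None,fx=2.6,fy=2.6)[:,:,::-1])
E
```

```text
4.33 pos [0.6475 0.1316 0.0536] press [-0.0013  0.1951  0.0536] F [-0.4 -0.1 -0.2] g 0.004
[[-0.003  0.975 -0.223]
 [-0.001 -0.223 -0.975]
 [-1.    -0.002  0.001]]
q [-0.59  0.47  0.46  1.59 -0.22  1.14 -0.31]
```

View pics/s2.png

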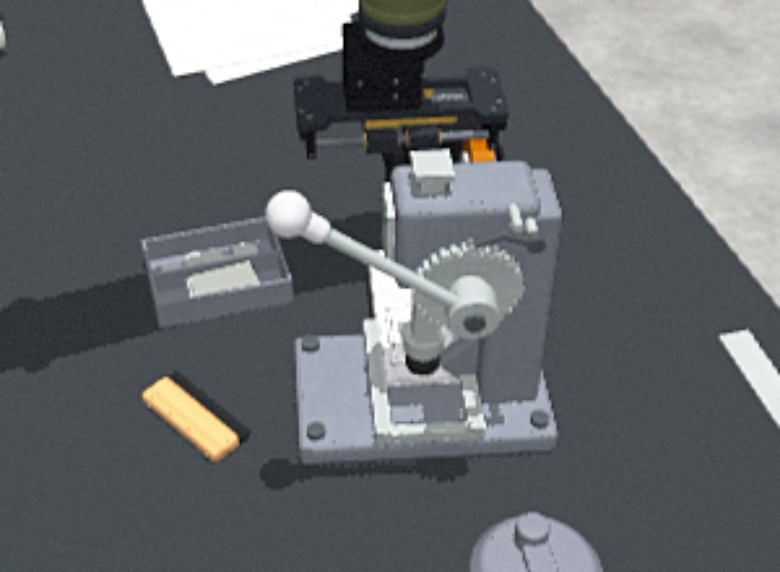

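The picture shows the fingers down behind the press, clear of the dispenser. Lever is at rest, with the ball at (290,213) in the crop. Pushing now.

Request:
step_arm(increments=[0, 0.1, 0.6, 0, 0, 0, 0, 0, 0.6, 0, 0, 0, 0, 0, 0.6, 0, 0, 0, 0, 0, 0.6, 0, 0, 0, 0, 0, 0.6, 0, 0, 0, 0, 0, 0.6, 0, 0, 0, 0, 0, 0.6, 0, 0, 0, 0, 0, 0.6, 0, 0, 0, 0, 0, 0.6, 0, 0, 0, 0, 0, 0.6, 0, 0, 0, 0, 0, 0, 0, 0, 0])

```text
time: 5.75
position: [0.636, 0.0721, 0.055]
tool_rot: [1.374, 1.093, -1.374]
ft_force: [0.2, -0.3, -0.1]
grip_width: 0.005
```

Request:
step_arm(increments=[0, 0, 0.3, 0, 0, 0, 0, 0, 0.3, 0, 0, 0, 0, 0, 0.3, 0, 0, 0, 0, 0, 0, 0, 0, 0])

```text
time: 6.25
position: [0.634, 0.0638, 0.0549]
tool_rot: [1.374, 1.093, -1.374]
ft_force: [-0.4, -0.5, -0.3]
grip_width: 0.003
```

```bash
python3 - <<'E'
from h import *
st()
E
```

```text
6.25 pos [0.634  0.0638 0.0549] press [0.0007 0.1261 0.0549] F [-0.4 -0.5 -0.3] g 0.003
[[ 0.     0.974 -0.225]
 [-0.    -0.225 -0.974]
 [-1.     0.     0.   ]]
q [-0.53  0.42  0.48  1.66 -0.21  1.12 -0.21]
```

Request:
step_arm(increments=[0, 0, 0.2, 0, 0, 0, 0, 0, 0.2, 0, 0, 0, 0, 0, 0.2, 0, 0, 0])

```text
time: 6.62
position: [0.6327, 0.0582, 0.0549]
tool_rot: [1.374, 1.094, -1.374]
ft_force: [-0.2, 0.6, 0.4]
grip_width: 0.004
```

```bash
python3 - <<'E'
from h import *
import cv2
st()
im=ctrl.get_image("scene")[180:400,200:500]
cv2.imwrite("pics/s3.png",cv2.resize(im,None,fx=2.6,fy=2.6)[:,:,::-1])
im=ctrl.get_image("top")[130:330,200:450]
cv2.imwrite("pics/t3.png",cv2.resize(im,None,fx=3,fy=3)[:,:,::-1])
for n in("scene","top"):
  p=ctrl.camera_params(n)
  for d in ctrl.spot_point(n,"nest_post")[:2]: print(d["score"],press(p["R"].T@(d["xyz"]-p["t"])))
E
```

```text
6.62 pos [0.6327 0.0582 0.0549] press [0.0007 0.1203 0.0549] F [-0.2  0.6  0.4] g 0.004
[[ 0.     0.975 -0.224]
 [ 0.    -0.224 -0.975]
 [-1.     0.    -0.   ]]
q [-0.52  0.42  0.49  1.66 -0.21  1.11 -0.2 ]
0.88 [-0.00205787  0.14904013  0.06242883]
```

View pics/s3.png

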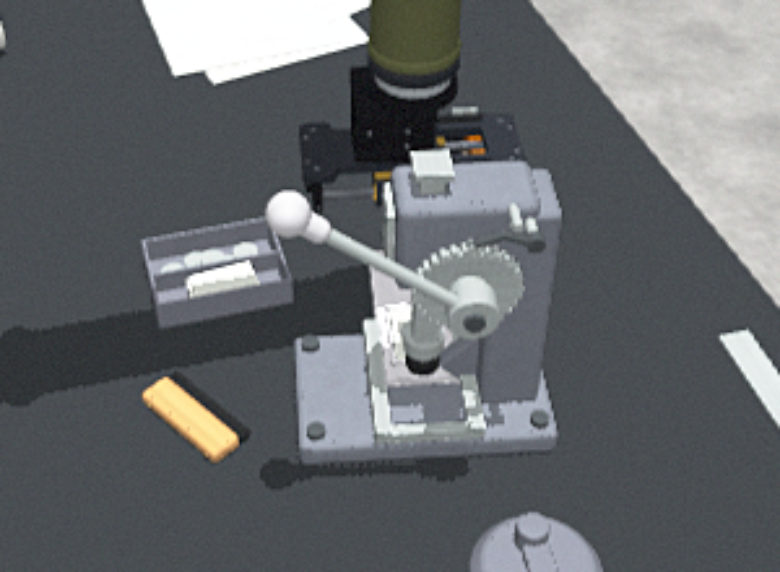

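View pics/t3.png

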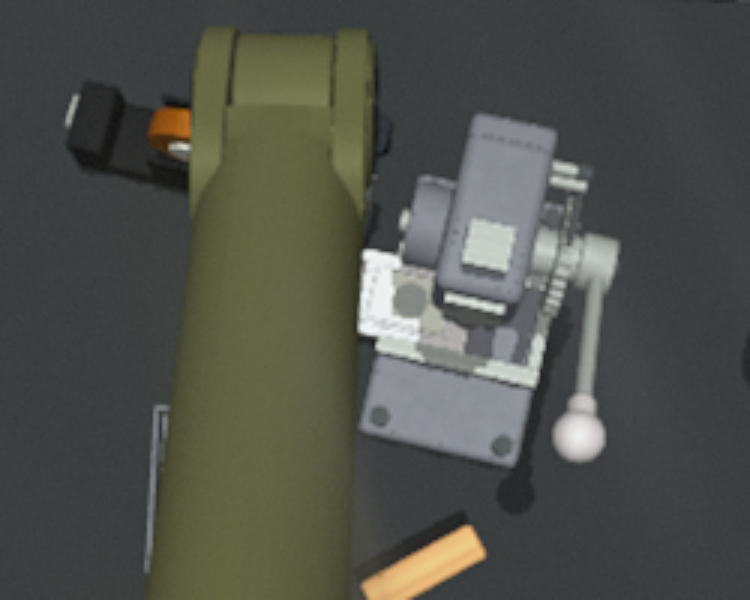

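```bash
python3 - <<'E'
from h import *
import cv2
a=cv2.imread("pics/top0.png")[130:330,200:450]
b=cv2.resize(cv2.imread("pics/t3.png"),(250,200),interpolation=cv2.INTER_AREA)
cv2.imwrite("pics/cmp.png",cv2.resize(np.hstack([a[60:120,90:190],b[60:120,90:190]]),None,fx=4,fy=4))
im=ctrl.get_image("scene")[200:340,290:450]
cv2.imwrite("pics/cmp2.png",cv2.resize(np.hstack([cv2.imread("pics/scene0.png")[200:340,290:450],im[:,:,::-1]]),None,fx=2.5,fy=2.5))
# where post projects
for n in("scene","top"):
  p=ctrl.camera_params(n);f=240/np.tan(np.radians(p["vertical_fov"]/2))
  for y in(.1,.144):
   for z in (.036,.076):
    c=p["R"]@w(0,y,z)+p["t"];print(n,y,z,np.round([f*c[0]/c[2]+p["cx"],f*c[1]/c[2]+p["cy"]],1))
E
```

```text
scene 0.1 0.036 [356.7 292.1]
scene 0.1 0.076 [357.1 280. ]
scene 0.144 0.036 [354.6 279.7]
scene 0.144 0.076 [355.  267.7]
top 0.1 0.036 [314.3 224.9]
top 0.1 0.076 [313.9 221.3]
top 0.144 0.036 [296.5 220.9]
top 0.144 0.076 [295.5 217.2]
```

View pics/cmp.png

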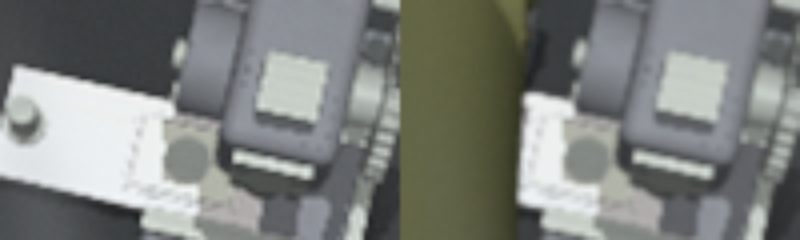

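View pics/cmp2.png

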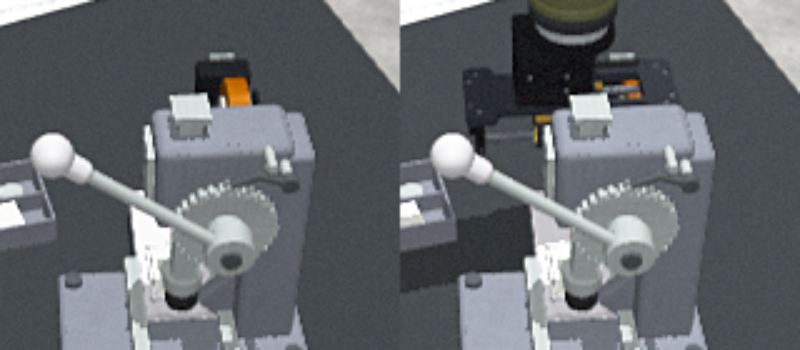

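```bash
python3 - <<'E'
from h import *
import cv2
p=ctrl.camera_params("scene");f=240/np.tan(np.radians(p["vertical_fov"]/2))
def pj(X):
    c=p["R"]@np.array(X)+p["t"];return np.array([f*c[0]/c[2]+p["cx"],f*c[1]/c[2]+p["cy"]])
a=cv2.imread("pics/scene0.png"); 
P0=np.array([.2626,.5946,.1929]);y=np.array([.404,.915,0]);z=np.array([.915,-.404,0])
for X,c in((P0,(0,0,255)),(P0+.0435*y,(0,255,0)),(P0-.0435*y,(255,0,0)),(P0+[0,0,.07],(255,255,0))):
    q=pj(X);print(q);cv2.circle(a,tuple(int(v*1) for v in np.round(q)),1,c,-1)
A=cv2.resize(a[50:200,60:260],(400,300),interpolation=cv2.INTER_NEAREST)
b=ctrl.get_image("scene")[:,:,::-1].copy()
s=ctrl.get_state();P=s["position"]
for X,c in((P,(0,0,255)),(P+[0,0,.07],(255,255,0)),(w(.095,.12,.125),(0,255,0)),(w(-.095,.12,.125),(0,255,0))):
    q=pj(X);print(q);cv2.circle(b,tuple(int(v) for v in np.round(q)),1,c,-1)
B=cv2.resize(b[170:320,260:460],(400,300),interpolation=cv2.INTER_NEAREST)
cv2.imwrite("pics/pj.png",np.hstack([A,B]))
E
```

```text
[175.65703903 151.43714556]
[180.94760541 144.4629889 ]
[170.10943853 158.750131  ]
[170.48129217 129.07905509]
[356.13916154 280.55067459]
[356.94664951 258.68056091]
[396.97251618 256.68902769]
[316.15825498 260.94478207]
```

View pics/pj.png

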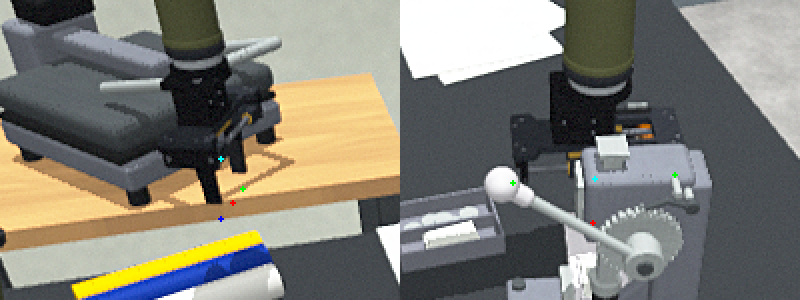

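```bash
python3 - <<'E'
from h import *
import cv2
def mk(n):
    p=ctrl.camera_params(n);f=240/np.tan(np.radians(p["vertical_fov"]/2))
    def pj(X):
        c=p["R"]@np.array(X)+p["t"];return np.array([f*c[0]/c[2]+p["cx"],f*c[1]/c[2]+p["cy"]])
    return pj
for n in("scene","top"):print(n,mk(n)([0,0,0]),mk(n)([0.1,0,0]),mk(n)([.2626,.5946,.1929]))
a=cv2.imread("pics/scene0.png");pj=mk("scene")
A=cv2.resize(a[60:180,90:220],None,fx=4,fy=4,interpolation=cv2.INTER_CUBIC)
y=np.array([.404,.915,0]);z=np.array([.915,-.404,0]);P0=np.array([.2626,.5946,.1929])
def d(X,c):
    q=(pj(X)-[90,60])*4;cv2.circle(A,tuple(int(v) for v in q),3,c,-1)
for s in(-1,1):
  for zz in(-.0095,.0095):
    for h in (0,.07): d(P0+s*.0435*y+zz*z+[0,0,h],(0,0,255) if s>0 else (0,255,0))
for s in(-1,1):
  for zz in(-.0375,.0375): d(P0+s*.095*y+zz*z+[0,0,.07],(255,255,0))
cv2.imwrite("pics/A.png",A)
b=cv2.imread("pics/top0.png");b=cv2.resize(b[340:480,0:120],None,fx=4,fy=4);pj=mk("top")
A=b
def d(X,c):
    q=(pj(X)-[0,340])*4;cv2.circle(A,tuple(int(v) for v in q),3,c,-1)
for s in(-1,1):
  for zz in(-.0095,.0095):
    for h in (0,.07): d(P0+s*.0435*y+zz*z+[0,0,h],(0,0,255) if s>0 else (0,255,0))
for s in(-1,1):
  for zz in(-.0375,.0375): d(P0+s*.095*y+zz*z+[0,0,.07],(255,255,0))
cv2.imwrite("pics/B.png",A)
E
```

```text
scene [ 83.98971472 378.62013104] [133.06198217 367.10869239] [175.65703903 151.43714556]
top [331.73775337 503.57481235] [331.47500729 455.59334094] [ 27.97035287 391.89411345]
```

View pics/A.png

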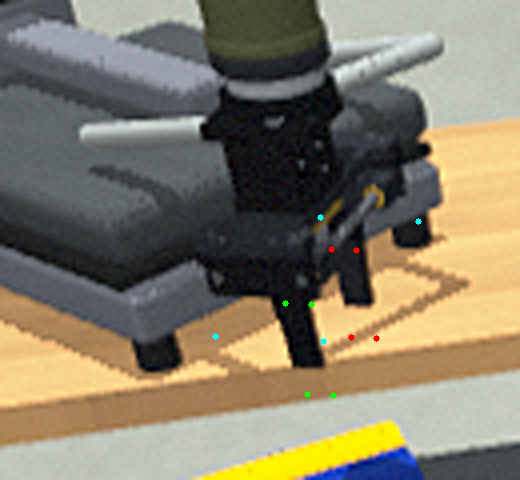

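View pics/B.png

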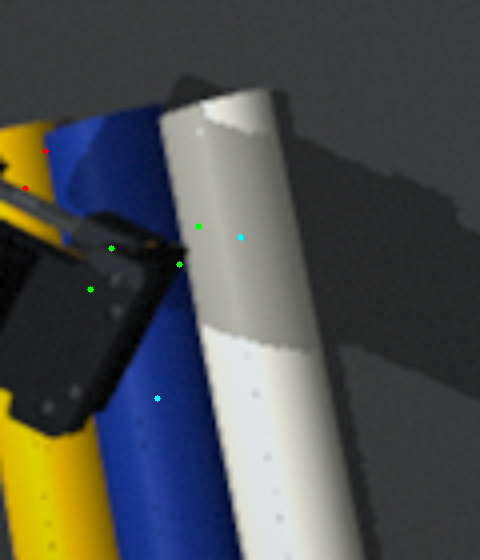

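The nest didn't move: the projected fingertips sit about 23 mm lower than the ones in the image, so the fingers passed just over the post. I'll back off and repeat lower.

Request:
step_arm(increments=[-1, 0, 0, 0, 0, 0, 0, 0, -2, 0, 0, 0, 0, 0, -2, 0, 0, 0, 0, 0, -2, 0, 0, 0, 0, 0, 0, 0, 0, 0])

```text
time: 7.55
position: [0.6459, 0.1209, 0.0643]
tool_rot: [1.37, 1.098, -1.37]
ft_force: [-0.2, -0.0, 0.1]
grip_width: 0.007
```

Request:
step_arm(increments=[1, 0, 0, 0, 0, 0, 1, 0, 0, 0, 0, 0, 1, 0, 0, 0, 0, 0, 0, 0, 0, 0, 0, 0])

```text
time: 8.05
position: [0.645, 0.1162, 0.0334]
tool_rot: [1.372, 1.094, -1.377]
ft_force: [-0.4, -0.0, -0.7]
grip_width: 0.004
```

Request:
step_arm(increments=[0, 0, 0.5, 0, 0, 0, 0, 0, 0.5, 0, 0, 0, 0, 0, 0.5, 0, 0, 0, 0, 0, 0.5, 0, 0, 0])

```text
time: 8.55
position: [0.6421, 0.0984, 0.0354]
tool_rot: [1.376, 1.095, -1.371]
ft_force: [1.3, 2.4, -0.9]
grip_width: 0.005
```

```bash
python3 - <<'E'
from h import *
import cv2
st()
im=ctrl.get_image("scene")[180:400,200:500]
cv2.imwrite("pics/s4.png",cv2.resize(im,None,fx=2.6,fy=2.6)[:,:,::-1])
E
```

```text
8.55 pos [0.6421 0.0984 0.0354] press [0.0008 0.1616 0.0354] F [ 1.3  2.4 -0.9] g 0.005
[[ 0.001  0.975 -0.224]
 [ 0.002 -0.224 -0.975]
 [-1.     0.001 -0.002]]
q [-0.55  0.46  0.46  1.64 -0.23  1.09 -0.25]
```

View pics/s4.png

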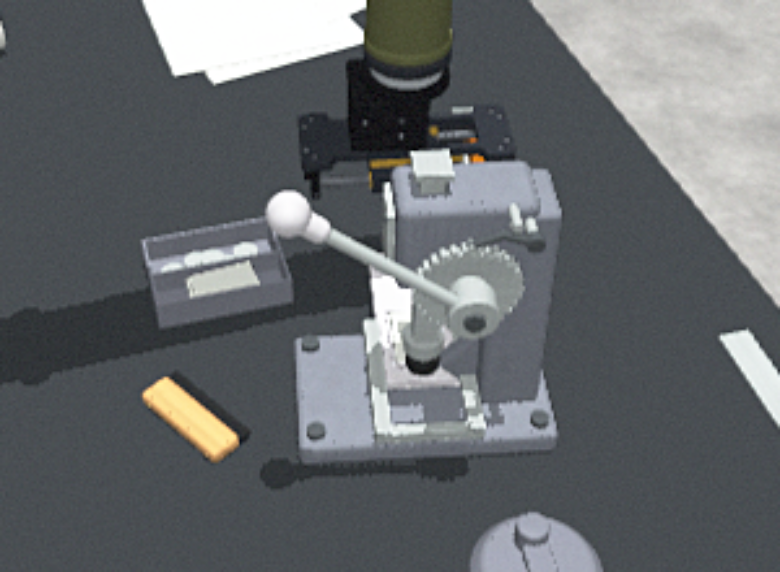

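The fingers now touch the post: 2.7 N at y 0.1616, where contact was expected. Continuing the push.

Request:
step_arm(increments=[0.2, 0, 0.5, 0, 0, 0, 0, 0, 0.5, 0, 0, 0, 0, 0, 0.5, 0, 0, 0, 0, 0, 0.5, 0, 0, 0, 0, 0, 0.5, 0, 0, 0, 0, 0, 0.5, 0, 0, 0, 0, 0, 0.5, 0, 0, 0, 0, 0, 0, 0, 0, 0])

```text
time: 9.6
position: [0.6335, 0.0621, 0.0328]
tool_rot: [1.374, 1.093, -1.375]
ft_force: [2.4, 1.6, 0.6]
grip_width: 0.004
```

Request:
step_arm(increments=[0, 0, 0.2, 0, 0, 0, 0, 0, 0.2, 0, 0, 0, 0, 0, 0, 0, 0, 0])

```text
time: 9.98
position: [0.6326, 0.0592, 0.0327]
tool_rot: [1.373, 1.094, -1.374]
ft_force: [2.1, 0.6, 1.1]
grip_width: 0.006
```

Request:
step_arm(increments=[0, 0, 0.15, 0, 0, 0, 0, 0, 0.15, 0, 0, 0, 0, 0, 0, 0, 0, 0])

```text
time: 10.35
position: [0.632, 0.0564, 0.0327]
tool_rot: [1.374, 1.094, -1.374]
ft_force: [1.9, 1.6, -0.1]
grip_width: 0.005
```

```bash
python3 - <<'E'
from h import *
st()
E
```

```text
10.35 pos [0.632  0.0564 0.0327] press [0.0004 0.1184 0.0327] F [ 1.9  1.6 -0.1] g 0.005
[[-0.     0.975 -0.224]
 [ 0.    -0.224 -0.975]
 [-1.    -0.     0.   ]]
q [-0.51  0.44  0.48  1.68 -0.22  1.08 -0.19]
```

Request:
step_arm(increments=[0, 0, 0.15, 0, 0, 0, 0, 0, 0, 0, 0, 0])

```text
time: 10.6
position: [0.6319, 0.0562, 0.0328]
tool_rot: [1.374, 1.095, -1.372]
ft_force: [3.2, 3.7, -0.0]
grip_width: 0.007
```

Request:
step_arm(increments=[0, 0, 0.15, 0, 0, 0, 0, 0, 0, 0, 0, 0])

```text
time: 10.85
position: [0.6319, 0.0561, 0.0329]
tool_rot: [1.375, 1.096, -1.371]
ft_force: [4.2, 5.4, -1.1]
grip_width: 0.007
```

Request:
step_arm(increments=[0, 0, 0.1, 0, 0, 0, 0, 0, 0, 0, 0, 0])

```text
time: 11.1
position: [0.6319, 0.0561, 0.0329]
tool_rot: [1.376, 1.097, -1.37]
ft_force: [3.6, 7.2, -0.8]
grip_width: 0.009
```

```bash
python3 - <<'E'
from h import *
import cv2
st()
im=ctrl.get_image("scene")[180:400,200:500]
cv2.imwrite("pics/s5.png",cv2.resize(im,None,fx=2.6,fy=2.6)[:,:,::-1])
im=ctrl.get_image("top")[130:330,200:450]
cv2.imwrite("pics/t5.png",cv2.resize(im,None,fx=3,fy=3)[:,:,::-1])
E
```

```text
11.1 pos [0.6319 0.0561 0.0329] press [0.0004 0.1181 0.0329] F [ 3.6  7.2 -0.8] g 0.009
[[ 0.001  0.975 -0.222]
 [ 0.004 -0.222 -0.975]
 [-1.     0.001 -0.004]]
q [-0.51  0.44  0.48  1.69 -0.23  1.07 -0.18]
```

View pics/t5.png

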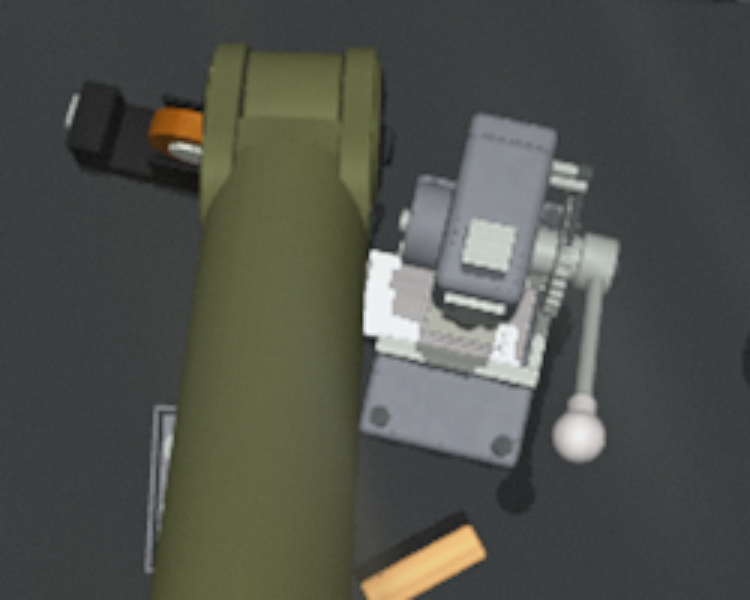

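View pics/s5.png

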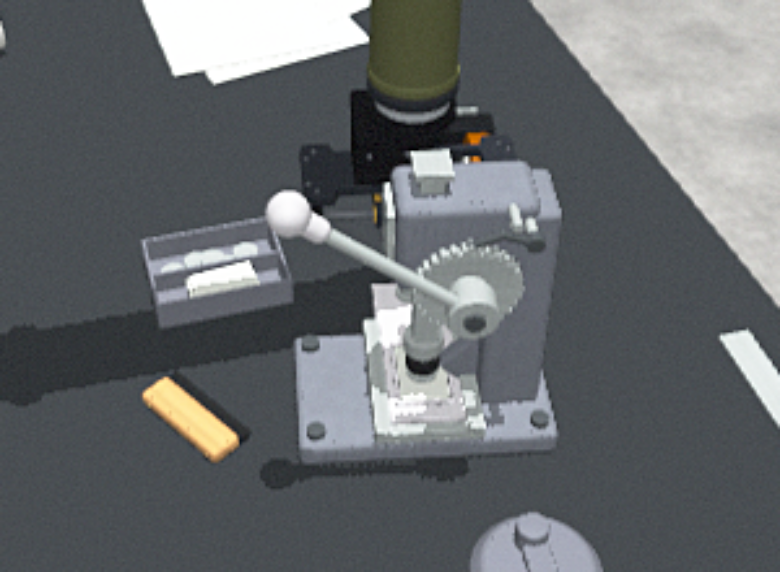

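The nest is home: the emblem is under the ram and force is up to 8 N at the stop (y 0.118). Backing off, raising, then turning.

Request:
step_arm(increments=[0, 0, -1.5, 0, 0, 0, 0, 0, -1.5, 0, 0, 0, -4, 0, 0, 0, 0, 0, -5, 0, 0, 0, 0, 0, -5, 0, 0, 0, 0, 0, -5, 0, 0, 0, 0, 0, -5, 0, 0, 0, 0, 0, -5, 0, 0, 0, 0, 0, -4, 0, 0, 0, 0, 0, 0, 0, 0, 0, 0, 0])

```text
time: 12.45
position: [0.6392, 0.0816, 0.3665]
tool_rot: [1.377, 1.09, -1.37]
ft_force: [0.1, -0.4, -0.4]
grip_width: 0.007
```

Request:
step_arm(increments=[0, -2, 4, 0, 0, 0, 0, -2, 4, 0, 0, 0, 0, -2, 4, 0, 0, 0, 0, -2, 4, 0, 0, 0, 0, -2, 4, 0, 0, 0, 0, -1, 2.3, 0, 0, 0, 0, 0, 0, 0, 0, 0], fingers=100)

```text
time: 13.32
position: [0.4802, -0.1121, 0.3627]
tool_rot: [1.376, 1.093, -1.375]
ft_force: [0.4, -0.1, 0.6]
grip_width: 0.717
```

Request:
step_arm(increments=[0, 0, 0, 0.175, 0, 0, 0, 0, 0, 0.175, 0, 0, 0, 0, 0, 0.175, 0, 0, 0, 0, 0, 0.175, 0, 0, 0, 0, 0, 0.175, 0, 0, 0, 0, 0, 0.175, 0, 0, 0, 0, 0, 0.175, 0, 0, 0, 0, 0, 0.175, 0, 0, 0, 0, 0, 0.175, 0, 0, 0, 0, 0, 0, 0, 0])

```text
time: 14.58
position: [0.4817, -0.1091, 0.3621]
tool_rot: [-2.101, 0.239, 2.103]
ft_force: [0.4, 0.8, 0.6]
grip_width: 1.0
```

```bash
python3 - <<'E'
from h import *
import cv2
st()
for n in("scene","top"):
  p=ctrl.camera_params(n);im=ctrl.get_image(n)
  cv2.imwrite(f"pics/{n}6.png",im[:,:,::-1])
  for k in("ball","nest_post"):
    for d in ctrl.spot_point(n,k)[:1]: print(n,k,d["score"],press(p["R"].T@(d["xyz"]-p["t"])))
plan(w(-.110,-.078,.253),YAW+np.pi/2)
E
```

```text
14.57 pos [ 0.4817 -0.1091  0.3621] press [-0.109  -0.0765  0.3621] F [0.4 0.8 0.6] g 1.0
[[-0.001 -0.224 -0.975]
 [-0.    -0.975  0.224]
 [-1.     0.001  0.001]]
q [-0.41 -0.07  0.55  1.54  0.04  1.66 -1.66]
scene ball 0.96 [-0.11032486 -0.07594369  0.29494326]
scene nest_post 0.56 [-0.00069251  0.1003864   0.06072588]
top ball 0.64 [-0.10890016 -0.07733471  0.29241487]
top nest_post 0.6 [0.00093132 0.09897762 0.05868705]
[array([10.98, -0.02,  0.06]), array([ 3.139,  0.   , -0.   ]), array([-0.003,  0.   ,  0.   ])]
```

View pics/scene6.png

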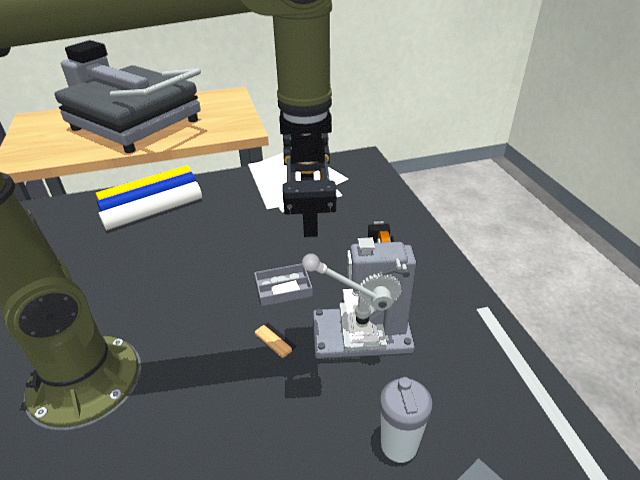

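View pics/top6.png

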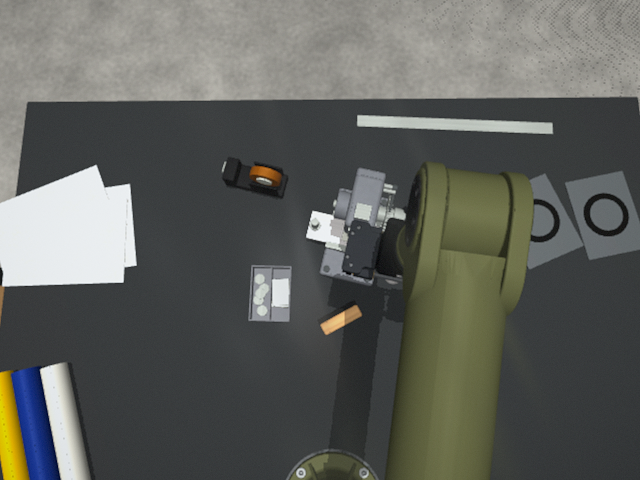

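```bash
python3 - <<'E'
from h import *
import cv2
p=ctrl.camera_params("scene");f=240/np.tan(np.radians(p["vertical_fov"]/2))
def pj(X):
    c=p["R"]@np.array(X)+p["t"];return np.array([f*c[0]/c[2]+p["cx"],f*c[1]/c[2]+p["cy"]])
P=press(ctrl.get_state()["position"])
a=cv2.imread("pics/scene6.png");A=cv2.resize(a[150:290,260:360],None,fx=5,fy=4.0,interpolation=cv2.INTER_CUBIC);A=cv2.resize(a[150:290,240:380],None,fx=4,fy=4,interpolation=cv2.INTER_CUBIC)
for oz,c in((0,(0,0,255)),(.023,(0,255,0))):
  for dx in(-.0095,.0095):
    for dy in(-.0435,-.0585):
      q=pj(w(P[0]+dx,P[1]+dy,P[2]+oz));print(oz,np.round(q,1))
      q=(q-[240,150])*4;cv2.circle(A,(int(q[0]),int(q[1])),2,c,-1)
cv2.imwrite("pics/C.png",A)
E
```

```text
0 [305.3 248.1]
0 [305.7 254. ]
0 [317.  247.5]
0 [317.5 253.4]
0.023 [304.8 237. ]
0.023 [305.1 242.8]
0.023 [316.6 236.4]
0.023 [317.1 242.2]
```

View pics/C.png

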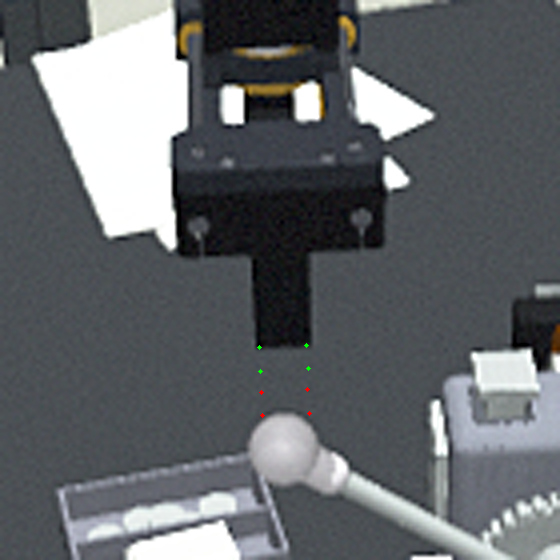

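Request:
step_arm(increments=[3, 0, 0.05, 0, 0, 0, 3, 0, 0, 0, 0, 0, 3, 0, 0, 0, 0, 0, 1.7, 0, 0, 0, 0, 0, 1, 0, 0, 0, 0, 0, 0, 0, 0, 0, 0, 0])

```text
time: 15.62
position: [0.4804, -0.1108, 0.2459]
tool_rot: [-2.099, 0.243, 2.1]
ft_force: [-0.8, 0.7, 0.9]
grip_width: 0.998
```

```bash
python3 - <<'E'
from h import *
import cv2
st()
a=ctrl.get_image("scene")[:,:,::-1];cv2.imwrite("pics/D.png",cv2.resize(a[170:310,240:380],None,fx=4,fy=4,interpolation=cv2.INTER_CUBIC))
E
```

```text
15.62 pos [ 0.4804 -0.1108  0.2459] press [-0.1099 -0.0785  0.2459] F [-0.8  0.7  0.9] g 0.998
[[-0.    -0.228 -0.974]
 [ 0.    -0.974  0.228]
 [-1.     0.     0.   ]]
q [-0.4  -0.06  0.55  1.76  0.03  1.43 -1.65]
```

View pics/D.png

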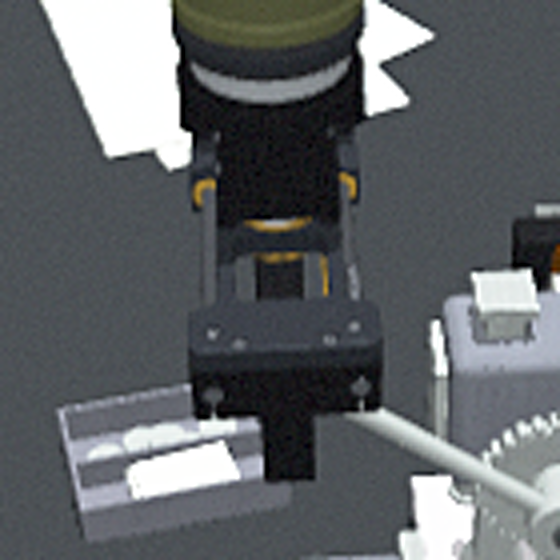

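```bash
python3 - <<'E'
from h import *
p=ctrl.camera_params("scene");f=240/np.tan(np.radians(p["vertical_fov"]/2))
def pj(X):
    c=p["R"]@np.array(X)+p["t"];return np.array([f*c[0]/c[2]+p["cx"],f*c[1]/c[2]+p["cy"]])
for dy in(-.0585,-.0435):
  for z in(.246,.266,.276,.286): print(dy,z,pj(w(-.11,-.0785+dy,z)))
E
```

```text
-0.0585 0.246 [313.27712436 304.60982857]
-0.0585 0.266 [312.94438647 296.54215196]
-0.0585 0.276 [312.77423987 292.41671913]
-0.0585 0.286 [312.60149799 288.22836048]
-0.0435 0.246 [312.89240705 298.54165565]
-0.0435 0.266 [312.55849507 290.49382039]
-0.0435 0.276 [312.38780004 286.37978594]
-0.0435 0.286 [312.21453734 282.20386618]
```

Request:
step_arm(increments=[0.5, 0, 0, 0, 0, 0, 0, 0, 0, 0, 0, 0])

```text
time: 15.92
position: [0.4804, -0.1108, 0.241]
tool_rot: [-2.1, 0.242, 2.099]
ft_force: [-0.1, -0.4, 0.0]
grip_width: 0.999
```

Request:
step_arm(increments=[0, 0, 0, 0, 0, 0, 0, 0, 0, 0, 0, 0, 0, 0, 0, 0, 0, 0, 0, 0, 0, 0, 0, 0, 0, 0, 0, 0, 0, 0, 0, 0, 0, 0, 0, 0, 0, 0, 0, 0, 0, 0, 0, 0, 0, 0, 0, 0], fingers=0, force=50)

```text
time: 16.92
position: [0.4806, -0.1097, 0.2409]
tool_rot: [-2.1, 0.24, 2.099]
ft_force: [0.1, 3.5, -0.1]
grip_width: 0.335
```

```bash
python3 - <<'E'
from h import *
import cv2
st()
a=ctrl.get_image("scene")[:,:,::-1];cv2.imwrite("pics/E.png",cv2.resize(a[170:310,240:380],None,fx=4,fy=4,interpolation=cv2.INTER_CUBIC))
E
```

```text
16.93 pos [ 0.4806 -0.1097  0.2409] press [-0.11   -0.0774  0.2409] F [ 0.1  3.5 -0.1] g 0.335
[[ 0.    -0.227 -0.974]
 [ 0.001 -0.974  0.227]
 [-1.    -0.001 -0.   ]]
q [-0.4  -0.06  0.55  1.77  0.03  1.42 -1.65]
```

View pics/E.png

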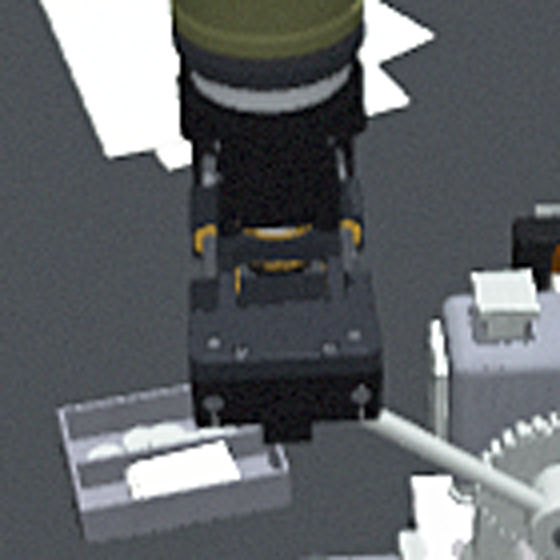

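The ball is gripped at an opening of 29 mm, less than its 32 mm diameter, so I'm regrasping deeper to check.

Request:
step_arm(increments=[0, 0, 0, 0, 0, 0, 0, 0, 0, 0, 0, 0, 0.4, 0, 0, 0, 0, 0, 0.4, 0, 0, 0, 0, 0, 0, 0, 0, 0, 0, 0], fingers=60)

```text
time: 17.6
position: [0.48, -0.1109, 0.2323]
tool_rot: [-2.098, 0.243, 2.1]
ft_force: [-0.1, -0.5, -0.4]
grip_width: 0.599
```

Request:
step_arm(increments=[0, 0, 0, 0, 0, 0, 0, 0, 0, 0, 0, 0, 0, 0, 0, 0, 0, 0, 0, 0, 0, 0, 0, 0, 0, 0, 0, 0, 0, 0], fingers=0, force=50)

```text
time: 18.23
position: [0.4807, -0.1097, 0.2329]
tool_rot: [-2.1, 0.24, 2.099]
ft_force: [1.7, 3.6, -0.7]
grip_width: 0.334
```

Same 29 mm opening deeper down, so the grip is on the equator. Now the first click along the arc.

Request:
step_arm(increments=[0.36, -0.06, 0.27, 0, 0, 0, 0.37, -0.06, 0.25, 0, 0, 0, 0.38, 0, 0.24, 0, 0, 0, 0.37, 0, 0.23, 0, 0, 0, 0, 0, 0, 0, 0, 0])

```text
time: 18.85
position: [0.4717, -0.1075, 0.2197]
tool_rot: [-2.102, 0.242, 2.096]
ft_force: [0.3, 2.1, 7.3]
grip_width: 0.329
```

Request:
step_arm(increments=[0.38, 0, 0.23, 0, 0, 0, 0.38, 0, 0.22, 0, 0, 0, 0.39, 0, 0.22, 0, 0, 0, 0.39, 0, 0.22, 0, 0, 0, 0, 0, 0, 0, 0, 0])

```text
time: 19.48
position: [0.4625, -0.1054, 0.2035]
tool_rot: [-2.101, 0.242, 2.098]
ft_force: [-1.3, 2.9, 4.7]
grip_width: 0.33
```

```bash
cat >> h.py <<'E'
def ang():
    s=ctrl.get_state();P=press(s["position"]);bx,bz=P[0],P[2]+.0618
    th=np.radians(38)-np.arctan2(bz-.190,.024-bx);r=np.hypot(bz-.190,.024-bx)
    print("t",round(s["time"],2),"clicks",round(th/.2094,3),"r",round(r,4),"F",np.round(s["ft_force"],1),"P",np.round(P,4),"g",round(s["grip_width"],3))
def look(name):
    import cv2
    for n in("scene","top"):
        im=ctrl.get_image(n);p=ctrl.camera_params(n)
        if n=="scene":cv2.imwrite(f"pics/{name}.png",cv2.resize(im[190:340,240:440],None,fx=4,fy=4,interpolation=cv2.INTER_CUBIC)[:,:,::-1])
        for d in ctrl.spot_point(n,"ball")[:1]:
            b=press(p["R"].T@(d["xyz"]-p["t"]));print(n,round(d["score"],2),np.round(b,4),"clicks",round((np.radians(38)-np.arctan2(b[2]-.19,.024-b[0]))/.2094,2))
E
python3 - <<'E'
from h import *
ang();look("c1")
E
```

```text
t 19.48 clicks 0.979 r 0.1701 F [-1.3  2.9  4.7] P [-0.1286 -0.0772  0.2035] g 0.33
```

View pics/c1.png

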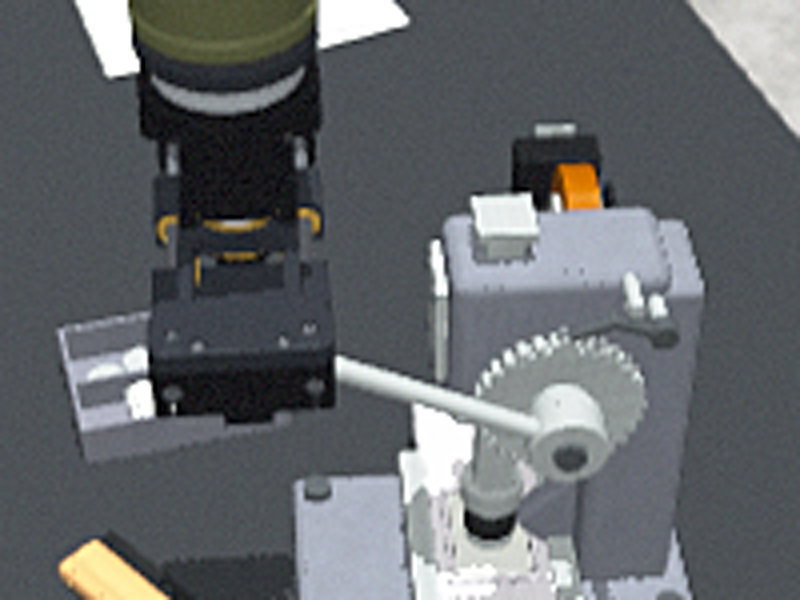

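One click by geometry (0.98, radius 0.170), and the rod in the picture has swung down with the gripper. Next are clicks 2 and 3.

Request:
step_arm(increments=[0.41, 0, 0.19, 0, 0, 0, 0.41, 0, 0.18, 0, 0, 0, 0.41, 0, 0.17, 0, 0, 0, 0.42, 0, 0.16, 0, 0, 0, 0, 0, 0, 0, 0, 0])

```text
time: 20.3
position: [0.4556, -0.1037, 0.1871]
tool_rot: [-2.1, 0.242, 2.098]
ft_force: [-3.0, 3.0, 6.7]
grip_width: 0.331
```

Request:
step_arm(increments=[0.42, 0, 0.14, 0, 0, 0, 0.43, 0, 0.13, 0, 0, 0, 0.43, 0, 0.13, 0, 0, 0, 0.43, 0, 0.11, 0, 0, 0, 0, 0, 0, 0, 0, 0])

```text
time: 20.92
position: [0.4502, -0.1025, 0.1695]
tool_rot: [-2.099, 0.242, 2.1]
ft_force: [-3.4, 3.2, 6.3]
grip_width: 0.327
```

```bash
python3 -c "
from h import *
ang()"
```

```text
t 20.93 clicks 1.998 r 0.1703 F [-3.4  3.2  6.3] P [-0.1413 -0.0771  0.1695] g 0.327
```

Request:
step_arm(increments=[0.43, 0, 0.1, 0, 0, 0, 0.44, 0, 0.09, 0, 0, 0, 0.44, 0, 0.08, 0, 0, 0, 0.44, 0, 0.07, 0, 0, 0, 0, 0, 0, 0, 0, 0])

```text
time: 21.55
position: [0.4468, -0.1016, 0.1519]
tool_rot: [-2.099, 0.242, 2.1]
ft_force: [-3.2, 4.2, 5.5]
grip_width: 0.332
```

Request:
step_arm(increments=[0.44, 0, 0.06, 0, 0, 0, 0.44, 0, 0.04, 0, 0, 0, 0.44, 0, 0.03, 0, 0, 0, 0.44, 0, 0.02, 0, 0, 0, 0, 0, 0, 0, 0, 0])

```text
time: 22.18
position: [0.4453, -0.1013, 0.1343]
tool_rot: [-2.098, 0.242, 2.1]
ft_force: [-4.1, 3.8, 6.3]
grip_width: 0.332
```

```bash
python3 -c "
from h import *
ang()"
```

```text
t 22.18 clicks 2.995 r 0.1704 F [-4.1  3.8  6.3] P [-0.1463 -0.077   0.1343] g 0.332
```

Request:
step_arm(increments=[0.44, 0, 0.01, 0, 0, 0, 0.45, 0, 0, 0, 0, 0, 0.44, 0, -0.01, 0, 0, 0, 0.45, 0, -0.03, 0, 0, 0, 0, 0, 0, 0, 0, 0])

```text
time: 22.8
position: [0.4457, -0.1014, 0.1166]
tool_rot: [-2.098, 0.242, 2.1]
ft_force: [-3.2, 2.6, 5.7]
grip_width: 0.33
```

Request:
step_arm(increments=[0.44, 0, -0.04, 0, 0, 0, 0.44, 0, -0.05, 0, 0, 0, 0.44, 0, -0.06, 0, 0, 0, 0.44, 0, -0.07, 0, 0, 0, 0, 0, 0, 0, 0, 0])

```text
time: 23.42
position: [0.4477, -0.1019, 0.099]
tool_rot: [-2.098, 0.242, 2.101]
ft_force: [-4.5, 3.6, 9.0]
grip_width: 0.33
```

```bash
python3 -c "
from h import *
ang();look('c4')"
```

```text
t 23.43 clicks 3.991 r 0.1703 F [-4.5  3.6  9. ] P [-0.1438 -0.0771  0.099 ] g 0.33
scene 0.55 [-0.1812  0.1671  0.0036] clicks 6.69
```

View pics/c4.png

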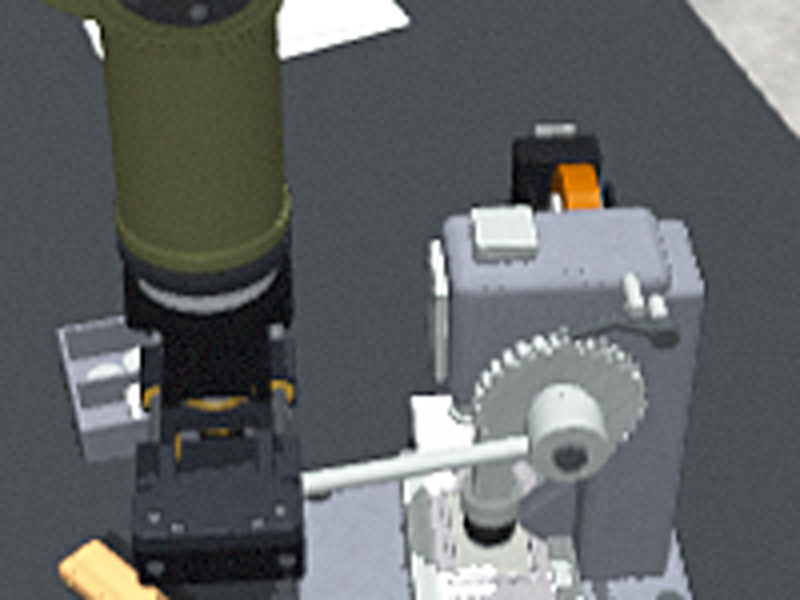

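Four clicks (3.99), with the rod about 10° below level in the picture. Now the fifth, more carefully.

Request:
step_arm(increments=[0.44, 0, -0.08, 0, 0, 0, 0.44, 0, -0.09, 0, 0, 0, 0.43, 0, -0.11, 0, 0, 0, 0.43, 0, -0.12, 0, 0, 0, 0, 0, 0, 0, 0, 0])

```text
time: 24.25
position: [0.4517, -0.1028, 0.0817]
tool_rot: [-2.098, 0.242, 2.101]
ft_force: [-3.6, 4.7, 9.6]
grip_width: 0.331
```

Request:
step_arm(increments=[0.43, 0, -0.13, 0, 0, 0, 0.42, 0, -0.14, 0, 0, 0, 0, 0, 0, 0, 0, 0])

```text
time: 24.62
position: [0.4543, -0.1034, 0.0731]
tool_rot: [-2.098, 0.242, 2.101]
ft_force: [-3.3, 3.4, 8.4]
grip_width: 0.33
```

Request:
step_arm(increments=[0.42, 0, -0.15, 0, 0, 0, 0.22, 0, -0.08, 0, 0, 0, 0, 0, 0, 0, 0, 0])

```text
time: 25.0
position: [0.4565, -0.104, 0.0668]
tool_rot: [-2.098, 0.242, 2.101]
ft_force: [-4.7, 3.3, 8.1]
grip_width: 0.333
```

```bash
python3 -c "
from h import *
ang();look('c5')"
```

```text
t 25.0 clicks 4.93 r 0.1702 F [-4.7  3.3  8.1] P [-0.1347 -0.0772  0.0668] g 0.333
top 0.25 [-0.0007 -0.0005 -0.0017] clicks 10.06
```

View pics/c5.png

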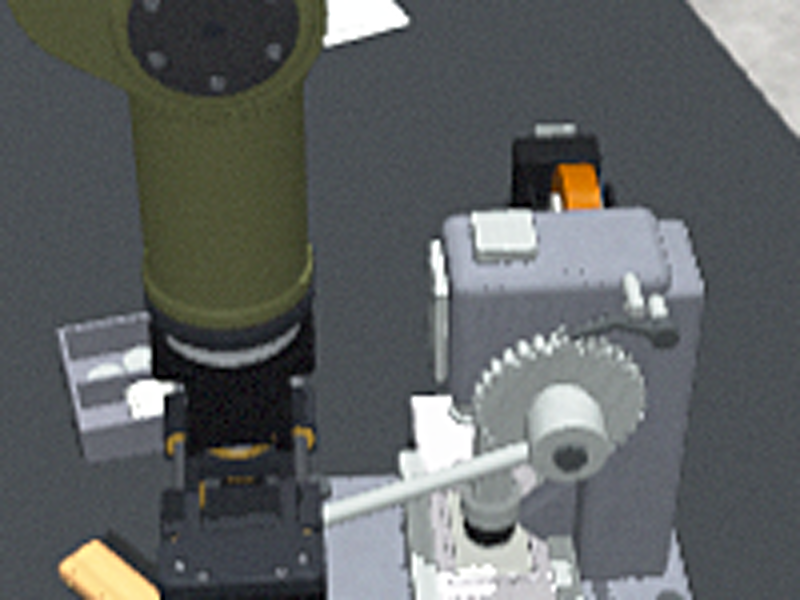

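Request:
step_arm(increments=[0.24, 0, -0.1, 0, 0, 0, 0, 0, 0, 0, 0, 0, 0, 0, 0, 0, 0, 0, 0, 0, 0, 0, 0, 0])

```text
time: 25.7
position: [0.4574, -0.1042, 0.0646]
tool_rot: [-2.098, 0.242, 2.101]
ft_force: [-4.2, 3.4, 10.1]
grip_width: 0.332
```

```bash
python3 - <<'E'
from h import *
import cv2
ang()
im=ctrl.get_image("scene")[:,:,::-1].copy();p=ctrl.camera_params("scene");f=240/np.tan(np.radians(p["vertical_fov"]/2))
def pj(X):
    c=p["R"]@np.array(X)+p["t"];return np.array([f*c[0]/c[2]+p["cx"],f*c[1]/c[2]+p["cy"]])
B=cv2.resize(im[250:340,270:410],None,fx=5.5,fy=5.5,interpolation=cv2.INTER_CUBIC)
for n,c in((4,(255,0,0)),(5,(0,0,255)),(6,(0,255,0))):
    a=np.radians(38)-n*.2094
    q=[(pj(w(.024-r*np.cos(a),-.0775,.19+r*np.sin(a)))-[270,250])*5.5 for r in(.02,.15)]
    cv2.line(B,tuple(int(v) for v in q[0]),tuple(int(v) for v in q[1]),c,1)
cv2.imwrite("pics/f.png",B)
for k in("nest_post",):
  for n in("scene","top"):
    q=ctrl.camera_params(n); 
    if n=="top": cv2.imwrite("pics/tf.png",ctrl.get_image(n)[:,:,::-1])
    for d in ctrl.spot_point(n,k)[:1]: print(k,d["score"],np.round(press(q["R"].T@(d["xyz"]-q["t"])),4))
ang()
E
```

```text
t 25.7 clicks 4.996 r 0.1702 F [-4.2  3.4 10.1] P [-0.1339 -0.0772  0.0646] g 0.332
nest_post 0.71 [-0.0019  0.1014  0.0576]
nest_post 0.67 [-0.0005  0.1008  0.058 ]
t 25.9 clicks 4.996 r 0.1702 F [-4.6  3.8 10. ] P [-0.1339 -0.0772  0.0646] g 0.335
```

View pics/f.png

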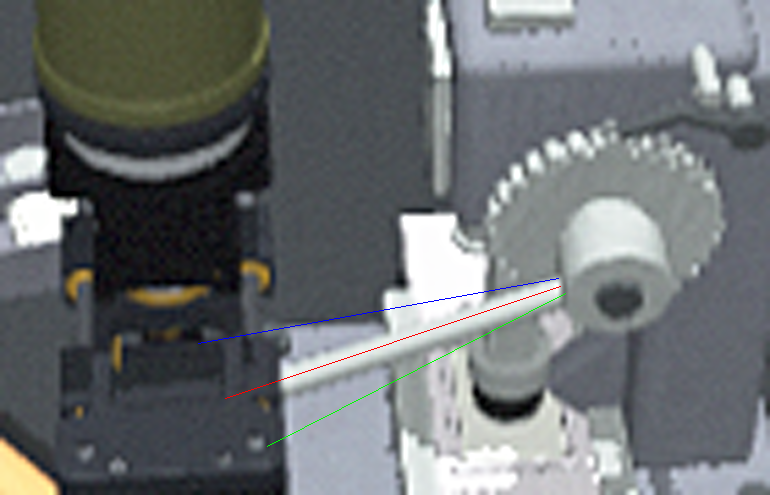

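View pics/tf.png

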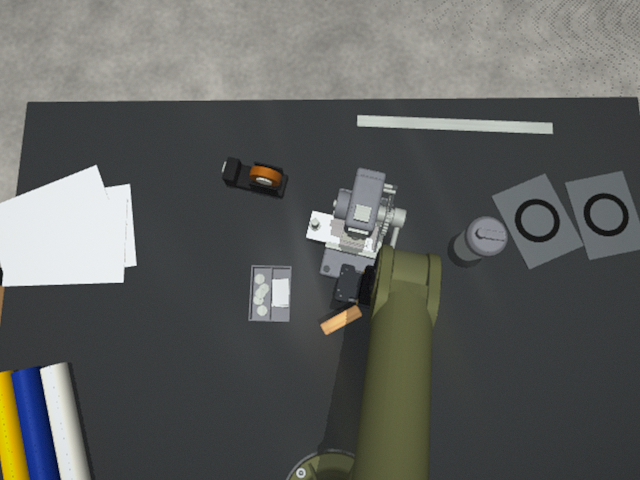

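The overlay puts the rod on the five-click line (red). Post and nest are still home and the other items haven't moved. Holding briefly, then handing in.

Request:
step_arm(increments=[0, 0, 0, 0, 0, 0, 0, 0, 0, 0, 0, 0, 0, 0, 0, 0, 0, 0, 0, 0, 0, 0, 0, 0])

```text
time: 26.4
position: [0.4573, -0.1042, 0.0646]
tool_rot: [-2.098, 0.242, 2.101]
ft_force: [-5.2, 3.5, 11.1]
grip_width: 0.332
```

```bash
python3 -c "
from h import *
ang();ctrl.close_job();ang()"
```

```text
t 26.4 clicks 4.996 r 0.1702 F [-5.2  3.5 11.1] P [-0.1339 -0.0772  0.0646] g 0.332
the job is handed in; nothing more can be done
the job is handed in; nothing more can be done
```

I pushed the nest home by its post, then gripped the lever's ball and brought it down five clicks along its arc. I handed the job in at 26.4 s with the gripper still holding it down; no verdict was reported.

**Last checks**
- **Lever:** it stood at 4.996 clicks by gripper position. The rod in the scene picture lay on the projected five-click line. The position didn't change over the last 0.7 s.
- **Holding force:** the lever pushed up with about 11 N, with the grip set to 50 N.
- **Nest:** the push ended against the stop with about 8 N at the expected position. Before the lever work, both cameras put the post at about y 0.100 m, which is home. At the end they read 0.101 m.
- **Other items:** the cup, tape dispenser, tray and squeegee look unmoved in the last top picture. I compared them by eye only.

**What disagreed or went unchecked**
- **Fingertip height:** the fingertips were really about 25–35 mm higher than the reported tool position. My first push passed over the post without touching anything, and I repeated it lower.
- **Grip opening:** it read 29 mm on the 32 mm ball, at two different depths.
- **Ball detection:** at four and five clicks the network gave false or no hits because the gripper hid the ball, so I ignored it.
- **Pad force:** I couldn't measure how hard the pad presses the emblem.

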